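# Shut the bar magnet away in the roll-top store

### The job

Before the next compass is calibrated, its stray magnet has to be put away: lay the black bar magnet with the red end gently on the cork floor of the open roll-top store, then roll the slatted tambour door fully shut over it.

Things in the scene. Friction and masses are not known exactly. Their poses are not given: they have to be found in the camera images.
- magnet_center (a point): Centre of the bar magnet: black steel bar 80 mm long, 20 wide, 16 high (about 0.2 kg), the last 20 mm of one end painted red, lying flat on the bench (centre 8 mm up). Its x axis runs along the bar to the red end, z up. A plain brass bar of the same size is not it.
- tray (a point): Centre of the cork floor, 45 mm up, in a fixed light-wood store with arched top. x runs from its front (robot side) to its back, y left, z up. Floor: x -193 to 227, y -119 to 119 mm. Above the floor: front wall 33 mm (outer face x = -205), side walls arched to 130 mm, fixed hood over x > 25 mm to 140 mm. Door rolled back: open from above from x = -193 to about -60 mm.
- tambour (a joint): Dark slatted tambour door in an arched track; angle about a level axis along the tray's y, 160 mm below the floor centre. 0 = fully shut (stop), 0.76 rad = rolled fully back (stop); starts 0.66 to 0.76. Slats' outer face at radius 284 mm. Stays where left; 3 to 6 N at the handle moves it.
- tambour_handle (a point): Middle of the door's handle at its leading edge: brass bar, 14 mm diameter, 120 long, along the tray's y, its axis 32 mm off the slats, on posts at y = -55 and 55 mm. In the tray frame x = 316 sin(a), y = 0, z = 316 cos(a) - 160 mm, a = joint - 0.796: near the crest when open, at x = -226, z = 61 when shut. To shut, push or draw it forwards and down this arc.
Things that resemble listed ones, but are neither listed nor needed, are in the scene too. Of the things like the part that bears magnet_center, leave any that is green or pink; of the rest the smaller one is meant.

How it is judged:
By the outcome, as a careful person would: the job done as asked, in the order asked, and still so for the second after the job is handed in, with the robot touching nothing.
It also fails if it takes over 59 s, if anything falls off the work surface, if the arm or the gripper's body presses on something with over 40 N, if the wrist force passes 120 N, or if a joint passes its speed limit or range.

### The arm

A 6-joint arm with a two-finger parallel gripper is mounted at the origin on the work surface. World frame = base frame: x ahead of the robot, y to its left, z up, the work surface at z = 0. Lengths are in m, angles in rad, forces in N, time in s.
With the tool pointing down it reaches from about 0.275 to 0.825 m from the base axis. Payload 5.2 kg.
Tool frame: the origin (TCP) lies on the centre line of the jaws, within the pads' length; the fingertips stand 8 mm ahead of it and the grasp point (between the pads) lies 11 mm behind it; z points along the fingers, x is the direction in which the jaws open and shut, and the axes are right-handed (so a half turn about z gives the same grasp; the last joint's range is limited). The gripper opens to 93 mm and grips with 3 to 60 N. Pads are 15 mm wide; open, the fingers measure 128 mm over their backs; the gripper's body (75 mm by 188 mm) begins 65 mm behind the grasp point.
Start: joints at [-1.417, 0.259, 1.535, -0, 1.348, -0.203], TCP at [0.192, -0.515, 0.227] pointing down, gripper open.
Joint ranges: [-3.14, 3.14], [-0.91, 2.08], [0.19, 2.58], [-1.22, 4.36], [0.22, 2.71], [-3.12, 3.12]. Speed limits (rad/s): [2.57, 2.57, 3.14, 3.14, 3.14, 3.14].

### API

Orientations are given as a unit quaternion [x, y, z, w].
In Python, from cell import movep, line_to, move_j, gripper_to, hold, solve_ik, sense, read_camera, PlanningError, job_done gives the robot as it stands. Calls block until the motion is done:
- movep(position, orientation): joint-space move of the TCP to a pose.
- line_to(position, frame=None, speed=0.15): straight line of the TCP; frame=None keeps the orientation; speed is the mean speed in m/s.
- move_j(angles): joint-space move.
- gripper_to(opening, squeeze=None): finger opening in m; squeeze is the grip in N (None keeps the last); returns when the fingers have stopped.
- hold(seconds).
- solve_ik(position, orientation): joint angles nearest the present ones, or None.
- sense(): the state.
- read_camera(name): name is "side" or "top" or "wrist"; returns a dict with "color" (420x560x3 uint8, red, green, blue), "range_z" (420x560 float32, m along the optical axis (not along the pixel's ray), 0 where there is no reading), "fovy" (degrees; the focal length in pixels is half the picture's height over the tangent of half this angle, whatever the lens; pixels are square), "cx", "cy" (the principal point, pixels), "rvec" (rotation vector, rad) and "tvec" (3), from world to camera coordinates, as OpenCV has them. Camera axes: x right, y down, z forward; pixel columns grow to the right and rows downward; lengths in m; the calibration is good to about 2 mm. A picture is of the moment at which its call begins.
A pose or a line that the arm cannot do raises PlanningError and nothing moves.
- job_done(): hands the job in, once; it reports no verdict.
The state is a dict: "time_s": time; "joint_positions": joint angles; "joint_vel": joint speeds; "joint_efforts": joint torques, N m; "eef_pos": TCP position; "tcp_rot": TCP orientation; "wrist_force": force on the tool from outside, world axes, zero at the start; "ft_torque": the same for the moment, N m; "opening": finger opening in m.
Only numpy, scipy, OpenCV 4.12 (cv2) and the standard library are available. Lean on these libraries where they do the work, as an engineer would, in place of code of your own. Each camera call takes 0.05 s, during which the arm holds its last target. There are 200 camera calls.

## Working session

There is one attempt and no reset: what is moved stays moved. The work goes in short steps, each a Python script; the robot and the scene stay as the last script left them, time stands still between calls to the robot, and variables do not carry over. Pictures are saved under pics/ and viewed, about 8 in all and at most 12, crops included, and the job is handed in when it is done.

```bash
mkdir -p pics; cat > h.py <<'E'
import numpy as np, cv2
from cell import *
def cam(n):
    c=read_camera(n); R=cv2.Rodrigues(np.array(c['rvec'],float))[0]; c['R']=R; c['t']=np.array(c['tvec'],float).ravel()
    c['f']=c['color'].shape[0]/2/np.tan(np.radians(c['fovy'])/2); return c
def save(c,p): cv2.imwrite(p,c['color'][:,:,::-1])
def cloud(c):
    z=c['range_z']; v,u=np.mgrid[:z.shape[0],:z.shape[1]]
    P=np.dstack([(u-c['cx'])/c['f']*z,(v-c['cy'])/c['f']*z,z])
    W=(P-c['t'])@c['R']; W[z==0]=np.nan; return W
def ray(c,u,v,h):
    d=np.array([(u-c['cx'])/c['f'],(v-c['cy'])/c['f'],1])@c['R']; o=-c['R'].T@c['t']
    return o+d*(h-o[2])/d[2]
E
python3 - <<'E'
from h import *
for n in('top','side'):
    c=cam(n); save(c,f'pics/{n}0.png'); np.save(f'{n}.npy',cloud(c)); print(n,-c['R'].T@c['t'],c['f'],c['R'][2])
print(sense())
E
```

```text
top [ 0.40675802 -0.20497015  0.92152157] 382.57113620112415 [ 0.14595513 -0.00150568 -0.98929006]
side [0.76907318 0.19057419 1.21146368] 413.6731183585448 [-0.15202961 -0.32820207 -0.93229309]
{'time_s': 0.1, 'joint_positions': array([-1.41677576e+00,  2.59282302e-01,  1.53596441e+00, -2.67558135e-05,
        1.34800430e+00, -2.02759189e-01]), 'joint_vel': array([-0.00050997, -0.00128601, -0.002247  , -0.00034587, -0.00112837,
        0.00114888]), 'joint_efforts': array([ 2.30971418e-03, -4.38207650e+01, -2.84645426e+01,  7.19736074e-02,
        3.62429617e-02, -5.70981138e-05]), 'eef_pos': array([ 0.19205121, -0.51486812,  0.22589798]), 'tcp_rot': array([ 8.21359612e-01, -5.70410115e-01, -5.81305300e-04, -5.91436240e-04]), 'wrist_force': array([ 0.35210696,  1.18136662, -1.05938473]), 'ft_torque': array([0.00742785, 0.04030383, 0.04208797]), 'opening': 0.09282999346730407}
```

View pics/top0.png

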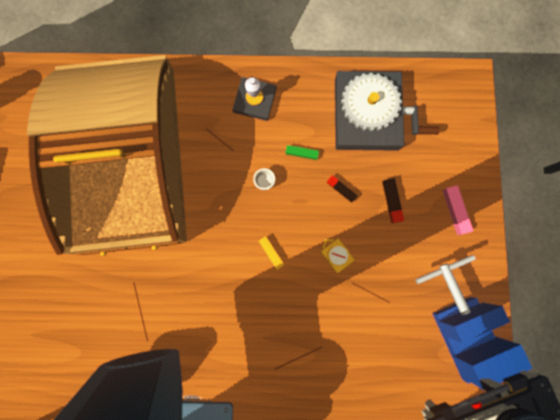

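View pics/side0.png

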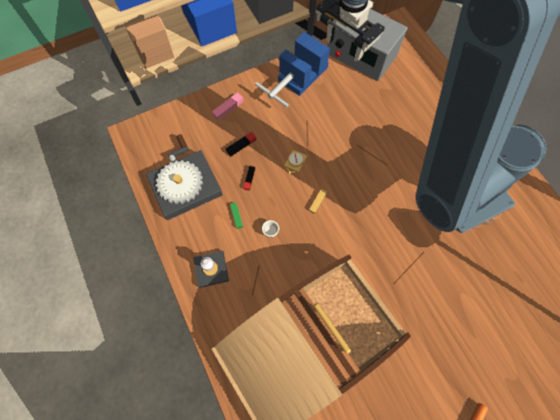

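The top view shows two black/red bars, a small one at (342,188) and a larger one at (393,200). The store is at left, with its handle at (88,156) and its cork floor at about (120,200). Next I'll measure these.

```bash
python3 - <<'E'
from h import *
c=cam('top'); W=cloud(c); im=c['color']; hsv=cv2.cvtColor(im,cv2.COLOR_RGB2HSV)
W2=np.load('side.npy')
# bars: local non-wood in depth height
for name,(x0,y0,x1,y1) in dict(small=(322,170,364,206),big=(376,170,412,228)).items():
    s=(slice(y0,y1),slice(x0,x1)); H=hsv[s].astype(int); 
    red=((H[...,0]<4)|(H[...,0]>172))&(H[...,1]>180)&(H[...,2]>60)
    hgt=W[s][...,2]
    m=(hgt>0.009)
    v,u=np.nonzero(m); zt=np.nanmedian(hgt[m]); print(name,m.sum(),'top z',zt)
    P=np.array([ray(c,a+x0,b+y0,zt)[:2] for a,b in zip(u,v)])
    r=cv2.minAreaRect((P*1000).astype(np.float32)); print(r)
    rr=red; vr,ur=np.nonzero(rr); print('red',rr.sum(),ray(c,ur.mean()+x0,vr.mean()+y0,zt))
# cork
H=hsv
for nm,Wc in(('top',W),('side',W2)):
    m=(abs(Wc[...,2]-.045)<.006)&(Wc[...,1]>0.0)&(Wc[...,0]>.2)
    m=cv2.morphologyEx(m.astype(np.uint8),cv2.MORPH_OPEN,np.ones((3,3)))
    n,l,st,_=cv2.connectedComponentsWithStats(m); k=1+st[1:,4].argmax()
    P=Wc[l==k]; print(nm,'cork',len(P),P[:,2].mean(),cv2.minAreaRect((P[:,:2]*1000).astype(np.float32)),P.min(0),P.max(0))
# handle
for nm,Wc,I in(('top',W,im),('side',W2,cv2.imread('pics/side0.png')[:,:,::-1])):
    h=cv2.cvtColor(np.ascontiguousarray(I),cv2.COLOR_RGB2HSV)
    m=(h[...,0]>18)&(h[...,0]<32)&(h[...,1]>170)&(h[...,2]>110)&(Wc[...,2]>.15)&(Wc[...,1]>0)
    P=Wc[m]; print(nm,'handle',len(P),np.median(P,0),P.min(0),P.max(0)); 
    if len(P)>5: print(cv2.minAreaRect((P[:,:2]*1000).astype(np.float32)), cv2.fitLine((P[:,:2]).astype(np.float32),cv2.DIST_HUBER,0,.01,.01).ravel())
# walls
m=(W[...,2]>.06)&(W[...,2]<.095)&(W[...,1]>0)&(W[...,0]>.2)
P=W[m]; np.save('wall.npy',P); print(len(P),P.min(0),P.max(0))
E
python3 - <<'E'
import cv2
i=cv2.imread('pics/top0.png')
cv2.imwrite('pics/crop1.png',cv2.resize(i[50:270,20:200],None,fx=2.7,fy=2.7,interpolation=cv2.INTER_CUBIC))
E
```

```text
small 290 top z 0.015355582852313351
((595.6376342773438, -352.44854736328125), (79.80330657958984, 21.611255645751953), 51.003536224365234)
red 39 [ 0.61209673 -0.33145168  0.01535558]
big 547 top z 0.020535397819685747
((567.7076416015625, -473.88055419921875), (106.23863983154297, 30.945436477661133), 10.627716064453125)
red 59 [ 0.52922169 -0.48226693  0.0205354 ]
top cork 7361 0.04468964164107052 ((555.6611328125, 173.0733642578125), (191.96673583984375, 223.69715881347656), 7.336341381072998) [0.44810398 0.05095188 0.03911805] [0.66059748 0.2953248  0.05098847]
side cork 4234 0.046038493520966804 ((529.6889038085938, 159.40911865234375), (139.8748779296875, 238.9112091064453), 7.343100070953369) [0.44688105 0.03269795 0.03924565] [0.61273284 0.28576954 0.05099471]
top handle 455 [0.61399701 0.17002645 0.20444205] [0.60206485 0.10572123 0.16837842] [0.62783069 0.25402023 0.21063005]
((613.8004150390625, 179.40847778320312), (13.610856056213379, 148.68441772460938), 7.136007308959961) [ 0.13204399 -0.99124384  0.6154523   0.15794931]
  return _methods._mean(a, axis=axis, dtype=dtype,
  ret = um.true_divide(
Traceback (most recent call last):
ValueError: zero-size array to reduction operation minimum which has no identity
```

View pics/crop1.png

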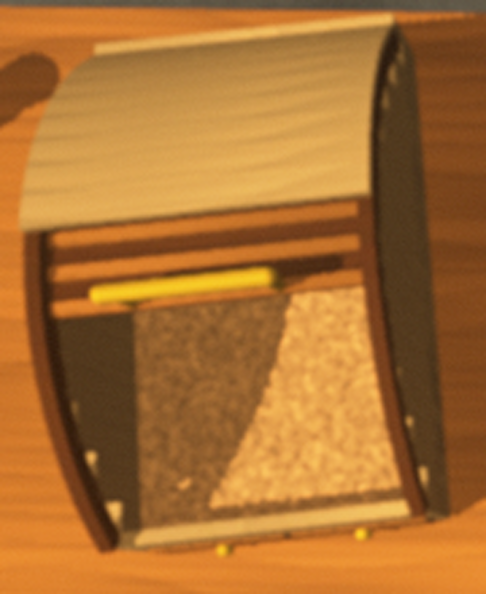

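The smaller bar measures 80 × 21.6 mm and its top is at 15 mm, so it is the magnet. Its centre is (0.596, -0.352) with the red end at about 51°. The tray origin is about (0.652, 0.176) at 7.4° yaw, and the handle is at tray x of about -38 mm. I'll move over the magnet, check it with the wrist camera, and test the IK for placing and shutting.

```bash
cat >> h.py <<'E'
from scipy.spatial.transform import Rotation as Ro
PSI=np.radians(7.4); T0=np.array([.652,.176,.045]); TX=np.array([np.cos(PSI),np.sin(PSI),0]); TY=np.array([-TX[1],TX[0],0]); Z=np.array([0,0,1.])
def T(x,y,z): return T0+TX*x+TY*y+Z*z
def quat(z,x): return Ro.from_matrix(np.column_stack([x,np.cross(z,x),z])).as_quat()
def down(th): return quat(-Z,np.array([np.cos(th),np.sin(th),0]))
def arc(a,tilt,s=1,dr=0):  # TCP pose with grasp point on the handle; a=joint-.796
    er=np.sin(tilt)*TX+np.cos(tilt)*Z; et=np.cos(tilt)*TX-np.sin(tilt)*Z
    p=T(.316*np.sin(a),0,.316*np.cos(a)-.160)-er*(.011-dr)
    return p,quat(-er,s*et)
E
python3 - <<'E'
from h import *
j0=sense()['joint_positions']
for th in(np.radians(-39),np.radians(141)):
    q=solve_ik([.5956,-.3524,.15],down(th)); print(np.round(th,2),None if q is None else np.round(q,2))
for s in(1,-1):
    print('place',s,[None if (q:=solve_ik(T(-.137,0,z),quat(-Z,s*TY))) is None else np.round(q,2) for z in(.011,.2)])
    for a in(-.12,-.4,-.6,-.796):
        for k in (1,.6,0):
            q=solve_ik(*arc(a,a*k,s)); print(s,a,k,None if q is None else np.round(q,2))
th=np.radians(-39)
q=[solve_ik([.5956,-.3524,.12],down(t)) for t in(th,th+np.pi)]
q=min([x for x in q if x is not None],key=lambda x:abs(x[5])); move_j(q)
c=cam('wrist'); save(c,'pics/w1.png'); W=cloud(c); m=(W[...,2]>.010)&(W[...,2]<.03)&(np.hypot(W[...,0]-.5956,W[...,1]+.3524)<.06)
P=W[m]; print(len(P),np.median(P[:,2]),cv2.minAreaRect((P[:,:2]*1000).astype(np.float32))); print(sense()['time_s'],q)
E
```

```text
-0.68 [-0.7   0.56  1.26 -0.    1.32 -0.01]
2.46 None
place 1 [array([ 0.09,  0.42,  1.77, -0.  ,  0.95, -1.61]), array([ 0.09,  0.23,  1.53, -0.  ,  1.38, -1.61])]
1 -0.12 1 [ 0.09  0.37  1.48  0.    1.17 -0.04]
1 -0.12 0.6 [ 0.1   0.4   1.43  0.    1.24 -0.03]
1 -0.12 0 [ 0.1   0.44  1.37 -0.    1.33 -0.03]
1 -0.4 1 [ 0.08  0.11  1.96  0.03  0.67 -0.07]
1 -0.4 0.6 [ 0.09  0.18  1.82  0.01  0.9  -0.05]
1 -0.4 0 [ 0.09  0.31  1.62 -0.    1.21 -0.04]
1 -0.6 1 [ 0.06  0.01  2.27  0.15  0.27 -0.2 ]
1 -0.6 0.6 [ 0.07  0.07  2.08  0.03  0.63 -0.08]
1 -0.6 0 [ 0.09  0.25  1.79 -0.    1.1  -0.04]
1 -0.796 1 None
1 -0.796 0.6 [ 0.06  0.03  2.32  0.11  0.32 -0.16]
1 -0.796 0 [ 0.08  0.23  1.94 -0.    0.98 -0.05]
place -1 [array([ 0.09,  0.42,  1.77, -0.  ,  0.95,  1.53]), array([ 0.09,  0.23,  1.53, -0.  ,  1.38,  1.53])]
-1 -0.12 1 [0.09 0.37 1.48 0.   1.17 3.11]
-1 -0.12 0.6 [0.1  0.4  1.43 0.   1.24 3.11]
-1 -0.12 0 [ 0.1   0.44  1.37 -0.    1.33  3.11]
-1 -0.4 1 [0.08 0.11 1.96 0.03 0.67 3.07]
-1 -0.4 0.6 [0.09 0.18 1.82 0.01 0.9  3.09]
-1 -0.4 0 [ 0.09  0.31  1.62 -0.    1.21  3.1 ]
-1 -0.6 1 [0.06 0.01 2.27 0.15 0.27 2.94]
-1 -0.6 0.6 [0.07 0.07 2.08 0.03 0.63 3.06]
-1 -0.6 0 [ 0.09  0.25  1.79 -0.    1.1   3.1 ]
-1 -0.796 1 None
-1 -0.796 0.6 [0.06 0.03 2.32 0.11 0.32 2.98]
-1 -0.796 0 [ 0.08  0.23  1.94 -0.    0.98  3.1 ]
2376 0.016409558285303605 ((597.1143798828125, -353.9444885253906), (80.21964263916016, 20.02100372314453), 51.187923431396484)
1.8417 [-6.95071081e-01  5.87262728e-01  1.29470874e+00 -4.44089210e-16
  1.25962119e+00 -1.43926725e-02]
```

View pics/w1.png

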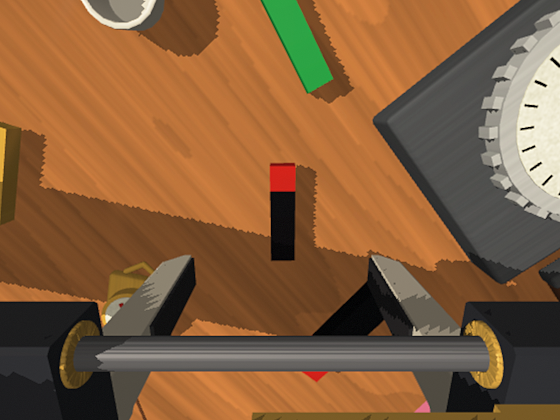

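The wrist view confirms the magnet at about (283,212), red end forward, 80.2 × 20.0 mm, top at 16 mm. I'll grasp and lift it.

```bash
python3 - <<'E'
from h import *
o=down(np.radians(51.2-90))
gripper_to(.045)
line_to([.5971,-.3539,.06],o); line_to([.5971,-.3539,.0105],speed=.06)
gripper_to(0.0,25); print(sense()['opening'],sense()['wrist_force'])
line_to([.5971,-.3539,.10],speed=.1); line_to([.5971,-.3539,.26],speed=.2)
s=sense(); print(s['opening'],s['wrist_force'],s['time_s'])
q=[solve_ik(T(-.137,0,.26),quat(-Z,k*TY)) for k in(1,-1)]
move_j(q[1])
c=cam('top'); save(c,'pics/t2.png'); W=cloud(c)
c2=cam('wrist'); save(c2,'pics/w2.png'); W2=cloud(c2)
# tray checks in tray frame from wrist camera: front wall & floor
L=(W2-T0)@np.column_stack([TX,TY,Z])
f=(abs(L[...,2])<.005)&(abs(L[...,0])<.25)&(abs(L[...,1])<.15); P=L[f]; print('floor',len(P),np.percentile(P,[1,50,99],axis=0).round(4))
f=(abs(L[...,2]-.033)<.006)&(L[...,0]<-.17)&(L[...,0]>-.23)&(abs(L[...,1])<.1);P=L[f]; print('fw',len(P),np.percentile(P,[1,50,99],axis=0).round(4) if len(P) else '')
np.save('w2.npy',L)
print(sense()['opening'],sense()['time_s'],sense()['eef_pos'])
cv2.imwrite('pics/b2.png',np.hstack([c['color'][30:300,:280],c2['color'][::2,::2][:270]] if 0 else [cv2.resize(c['color'][30:300,10:240],(460,540)),cv2.resize(c2['color'],(340,540))])[:,:,::-1])
E
```

```text
0.01987976860517782 [-1.36848371  0.18744541  1.12278819]
0.019763118167193373 [-0.5155141  -0.44320932 -1.03653057] 6.8
floor 24982 [[-0.1949 -0.1195 -0.0015]
 [-0.105  -0.0012  0.0004]
 [-0.0136  0.1166  0.003 ]]
fw 1390 [[-0.2074 -0.0984  0.0273]
 [-0.2004  0.0267  0.0333]
 [-0.1948  0.0987  0.0351]]
0.019604191572477864 8.7833 [0.51656946 0.15763048 0.30472966]
```

View pics/b2.png

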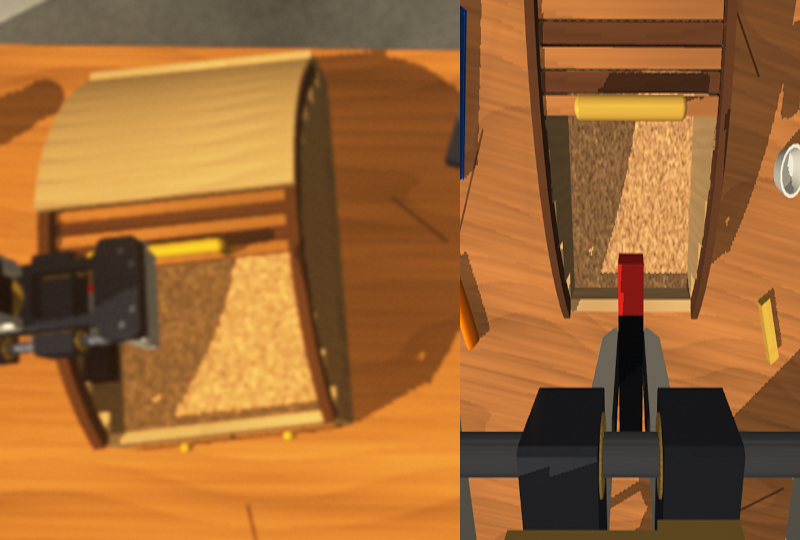

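The magnet is held with its red end forward above the tray. The floor edges agree with the tray frame to about 1.5 mm. I'll lay it down, release it, and measure the handle.

```bash
python3 - <<'E'
from h import *
L=np.load('w2.npy')
im=cv2.cvtColor(cv2.imread('pics/w2.png'),cv2.COLOR_BGR2HSV)
m=(im[...,0]>18)&(im[...,0]<32)&(im[...,1]>170)&(L[...,2]>.14)&(L[...,0]<.03); P=L[m]
print('handle',len(P),np.percentile(P,[1,50,99],axis=0).round(4),np.polyfit(P[:,1],P[:,0],1))
m=(L[...,2]>.1)&(L[...,2]<.137)&(abs(L[...,1])<.1)&(L[...,0]<.03)&(L[...,0]>-.12);P=L[m];print('slats',len(P),np.percentile(P,[1,50,99],axis=0).round(4))
p=T(-.138,-.001,0); base=sense()['wrist_force']
line_to(p+Z*.08,quat(-Z,-TY),speed=.15)
line_to(p+Z*.015,speed=.06)
for h in np.arange(.013,.0075,-.001):
    line_to(p+Z*h,speed=.02); hold(.1); d=(sense()['wrist_force']-base)[2]; print(round(h,4),d.round(2))
    if d>2.5: break
gripper_to(.040); s=sense(); print(s['opening'],s['wrist_force'])
line_to(p+Z*.06,speed=.1); line_to(p+Z*.26,speed=.25)
c=cam('wrist'); save(c,'pics/w3.png'); L=(cloud(c)-T0)@np.column_stack([TX,TY,Z]); v=c['color'].max(2)
c=cam('top'); save(c,'pics/t3.png'); L=(cloud(c)-T0)@np.column_stack([TX,TY,Z])
m=(L[...,2]>.011)&(L[...,2]<.022)&(abs(L[...,1])<.08)&(L[...,0]>-.185)&(L[...,0]<-.06);P=L[m]
print('magnet',len(P),np.median(P[:,2]) if len(P) else '',cv2.minAreaRect((P[:,:2]*1000).astype(np.float32)) if len(P) else '')
print(sense()['time_s'])
E
```

```text
handle 5532 [[-0.1155 -0.0628  0.1567]
 [-0.0396 -0.0053  0.1614]
 [-0.0294  0.0613  0.3642]] [ 0.05743226 -0.06284817]
slats 19405 [[-0.0359 -0.0983  0.1174]
 [ 0.0005 -0.0003  0.1233]
 [ 0.026   0.0983  0.1254]]
0.013 -0.18
0.012 0.04
0.011 -0.03
0.01 8.17
0.039894328864248534 [-0.58905883  0.23553721  0.5424559 ]
magnet 335 0.015439925098918783 ((-138.33212280273438, -1.0052003860473633), (79.878173828125, 21.521408081054688), 0.32354944944381714)
15.0417
```

View pics/w3.png

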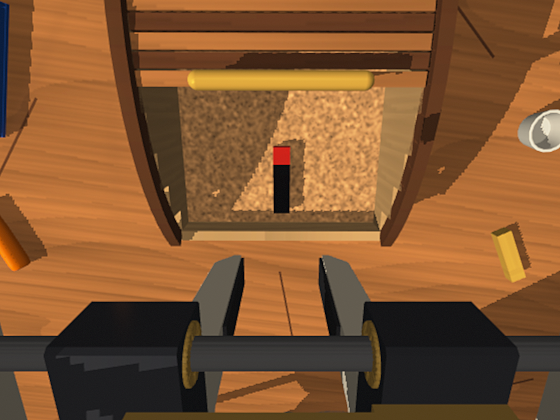

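The magnet lies flat and free on the cork at (281,180), tray coordinates (-138,-1) mm, well inside. Next I'll straddle the handle and draw the door shut along the arc.

```bash
sed -i 's/T0=np.array(\[.652,.176,.045\])/T0=np.array([.651,.175,.045])/' h.py; python3 - <<'E'
from h import *
k=.5; dr=.005; a0=-.125
for a in np.linspace(a0,-.83,12):
    if solve_ik(*arc(a,k*a,1,dr)) is None: print('noik',a)
p,o=arc(a0,k*a0,1,dr+.07)
gripper_to(.036); movep(p,o)
p,o=arc(a0,k*a0,1,dr); line_to(p,o,speed=.08); base=sense()['wrist_force']; print('in',base)
gripper_to(.020); print(sense()['opening'],(sense()['wrist_force']-base).round(1))
for a in np.r_[np.linspace(a0,-.77,12)[1:],np.arange(-.78,-.835,-.006)]:
    p,o=arc(a,k*a,1,dr); line_to(p,o,speed=.08 if a>-.775 else .03)
    f=sense()['wrist_force']-base; et=np.cos(a)*TX-np.sin(a)*Z; er=np.sin(a)*TX+np.cos(a)*Z
    print(round(a,3),'tan',(f@et).round(1),'rad',(f@er).round(1))
    if abs(f@et)>16 or np.linalg.norm(f)>25: break
print(sense()['time_s'])
c=cam('top'); save(c,'pics/t4.png')
c=cam('side'); save(c,'pics/s4.png')
E
```

```text
in [ 0.63222294 -0.42491092  0.08597584]
0.020200815552623774 [2.4 1.5 0.2]
-0.184 tan 0.3 rad -0.2
-0.242 tan 0.6 rad -1.1
-0.301 tan -0.9 rad -0.2
-0.36 tan -0.9 rad 0.3
-0.418 tan -0.6 rad -0.3
-0.477 tan -0.4 rad 1.0
-0.535 tan -0.8 rad -0.3
-0.594 tan -0.6 rad 0.6
-0.653 tan -0.5 rad 0.2
-0.711 tan -0.2 rad 0.7
-0.77 tan -0.7 rad -1.0
-0.78 tan -0.2 rad -0.4
-0.786 tan 1.3 rad -2.0
-0.792 tan 0.2 rad -1.5
-0.798 tan 1.4 rad -0.4
-0.804 tan -0.3 rad -1.5
-0.81 tan 2.2 rad -1.2
-0.816 tan 5.0 rad -0.7
-0.822 tan 8.7 rad 0.1
-0.828 tan 11.8 rad 0.9
-0.834 tan 13.0 rad 0.8
25.0417
```

```bash
python3 - <<'E'
import cv2,numpy as np
a=cv2.imread('pics/t4.png')[30:300,:230]; b=cv2.imread('pics/s4.png')[230:420,190:430]
cv2.imwrite('pics/b4.png',np.hstack([cv2.resize(a,(390,458)),cv2.resize(b,(400,317)) if 0 else cv2.copyMakeBorder(cv2.resize(b,(400,317)),0,141,0,0,0)]))
E
```

```text
(no output)
```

View pics/b4.png

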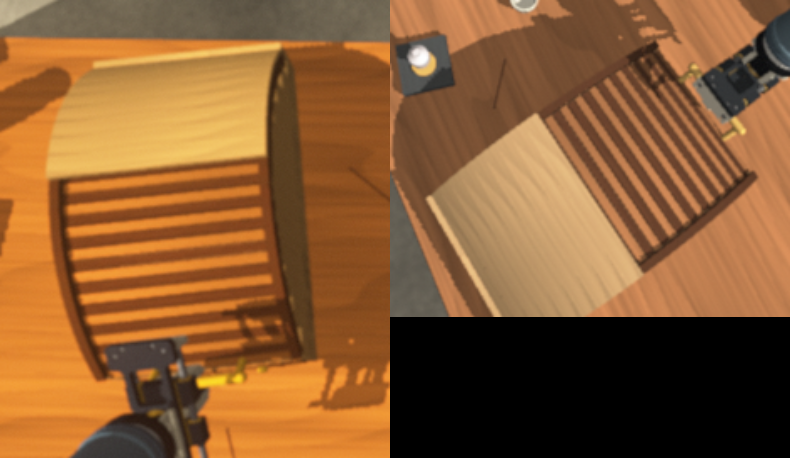

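The top and side views show the slats over the whole opening, and the handle at the front is against its stop (force rising to 13 N). I'll relieve the load, retract and check.

```bash
python3 - <<'E'
from h import *
k=.5; dr=.005; a=-.798
p,o=arc(a,k*-.8,1,dr); line_to(p,o,speed=.02); gripper_to(.040); print(sense()['wrist_force'])
er=np.sin(k*a)*TX+np.cos(k*a)*Z
line_to(p+er*.08,speed=.1)
q=sense()['eef_pos']; line_to(q+Z*.12,speed=.2)
movep([.30,-.25,.32],down(-.7))
A=np.column_stack([TX,TY,Z])
for n in('top','side'):
    c=cam(n); save(c,f'pics/{n}5.png'); L=(cloud(c)-T0)@A
    im=cv2.cvtColor(c['color'],cv2.COLOR_RGB2HSV)
    m=(im[...,0]>18)&(im[...,0]<32)&(im[...,1]>140)&(L[...,2]>.05)&(L[...,2]<.09)&(abs(L[...,0]+.226)<.03)&(abs(L[...,1])<.075)
    P=L[m]; print(n,len(P)); 
    if len(P): 
        print(np.percentile(P,[2,50,98],axis=0).round(4)); r=np.hypot(P[:,0],P[:,2]+.16); g=r>.314
        print('a',np.median(np.arctan2(P[g,0],P[g,2]+.16)),np.median(r[g]))
    m=(abs(L[...,1])<.11)&(L[...,0]<0)&(L[...,0]>-.2)&(L[...,2]<.02);print('cork still visible px',m.sum())
print(sense()['time_s'],sense()['wrist_force'])
a=cv2.imread('pics/top5.png')[30:300,:230]; b=cv2.imread('pics/side5.png')[230:420,190:430]
cv2.imwrite('pics/b5.png',np.hstack([cv2.resize(a,(390,458)),cv2.copyMakeBorder(cv2.resize(b,(400,317)),0,141,0,0,0)]))
E
```

```text
[ 0.45703161  0.26108852 -0.86065177]
top 383
[[-0.2341 -0.0611  0.0565]
 [-0.2283  0.0009  0.0666]
 [-0.2146  0.0611  0.0698]]
a -0.787533256129386 0.3222058616999076
cork still visible px 166
side 210
[[-0.2289 -0.0576  0.0525]
 [-0.2222  0.0048  0.0675]
 [-0.2075  0.0605  0.0719]]
a -0.7728352533054179 0.3194009558528881
cork still visible px 18
29.7167 [-0.4344117  -0.07399535  0.31443778]
```

View pics/b5.png

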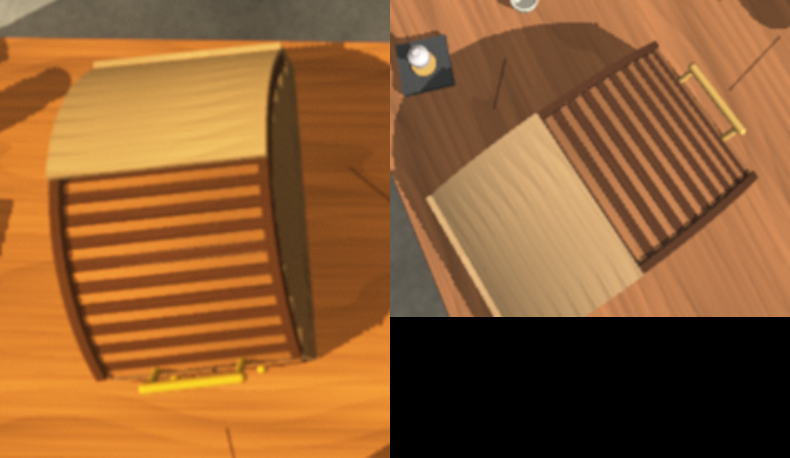

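```bash
python3 -c "
from cell import *
job_done(); print(sense()['time_s'])"
```

```text
the job is handed in; nothing more can be done
the job is handed in; nothing more can be done
```

The magnet is on the cork floor of the store with the tambour door shut over it, and I handed the job in at about 30 s of the 59 s allowed.

- **Magnet:** I took the smaller black bar with the red end, which measured 80.2 × 20.0 mm with its top at 16 mm. I lowered it until I felt about 8 N of contact, then released it. It was seen flat at tray position (-138, -1) mm, well clear of the walls.
- **Door:** I drew the handle along its arc until it met the stop, where the push rose steadily to 13 N, more than the 3 to 6 N that moves the door. I then relieved the load, opened the fingers and backed away.
- **Final check:** The slats cover the whole opening and the handle is at the front, with the arm clear and the wrist force near zero.
- **Disagreements:** The handle angle read -0.788 rad from the top camera and -0.773 from the side camera, against -0.796 when shut. I put the difference down to both cameras seeing the upper face of the bar. A count meant to show any cork still visible returned a few pixels (166 top, 18 side). I took these as points at the front wall, since no cork shows in the pictures, but I did not check that further.

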